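# Rinsed can through the sprung flap of the can bin

## Robot

A 6-joint arm with a two-finger parallel gripper is mounted at the origin on the work surface. World frame = base frame: x ahead of the robot, y to its left, z up, the work surface at z = 0. Lengths are in m, angles in degrees, forces in N, time in s.
With the tool pointing down it reaches from about 0.325 to 1 m from the base axis. Payload 5.1 kg.
Tool frame: the origin (TCP) lies midway between the tips of the shut fingers; the grasp point (between the pads) lies grip_point_offset behind it (grip_point_offset is the distance from the TCP to the grasp point, in m); z points along the fingers, y is the line along which they close (so a half turn about z gives the same grasp; the last joint's range is limited). The gripper opens to 85 mm and grips with 20 to 120 N. Pads are 22 mm wide; open, the fingers measure 114 mm over their backs; the gripper's body (76 mm by 85 mm) begins 54 mm behind the grasp point. The pads swing forward as they close: fully open they stand 13 mm farther back than shut.
Start: joints at [58.579, 7.093, 94.555, -0, 78.352, -4.733], TCP at [0.292, 0.581, 0.231] pointing down, gripper open.
Joint ranges: [-149.61, 149.61], [-58.7, 133.49], [1.44, 155.28], [-77.14, 257.14], [18.33, 153.61], [-166.67, 166.67]. Speed limits (degrees/s): [147.25, 147.25, 180, 180, 180, 180].

## Interface

Orientations are given as [roll, pitch, yaw] about the fixed x, y, z axes, in that order (R = Rz(yaw) Ry(pitch) Rx(roll)).
In Python, from bench import * gives the robot as it stands.
- The arm moves only by the shell command python3 -m creep 'ROWS' [FORCE]. ROWS is JSON, one flat list of numbers, 7 for each row, row after row: the opening, from 0 (shut) to 1 (fully open), then the shift along the tool's x, y, z each as a share of 300 mm, from -1 to 1, then the turn, a rotation vector about the tool's x, y, z each as a share of pi rad, from -1 to 1. A call has exactly 8 rows; each row shifts and turns the commanded pose from where the row before left it, along the tool's axes as they then stand; what a row does not reach is not made up. A row lasts 1/12 s, in which the tool goes at most 41.7 mm and 7.16 degrees, less where a joint would pass 70% of its speed; a pose out of reach is approached as far as the arm can. A call with a number of a shift or a turn outside -1 to 1 is refused whole. A call with a gripper value outside its range is refused whole. The fingers move at their own pace and stop on an object; FORCE is the grip in N (left out, the last holds). Time passes only in rows, so rows that do not move let the fingers close, or fill a call up. It gives the time, the measured TCP pose, the force, the opening and the grip force at its end, in the units of the state.
- sense(): the state, without advancing time (a new reading comes with each control period).
- read_camera(name): name is "scene" or "side" or "wrist"; returns the picture (384x512x3 uint8, red, green, blue); there is no depth.
- calibration(name): a dict with "intrinsics" (3x3 intrinsics, pixels), "k1" (the pictures are not rectified: a ray, as slopes to the right and down, at radius r is drawn at 1 + k1 r^2 times it, then the intrinsics apply), "eye" and "attitude" of the camera in the world. Camera axes: x right, y down, z forward; pixel columns grow to the right and rows downward; lengths in m; the calibration is good to about 2 mm. A picture is of the moment at which its call begins: read the wrist's pose just before it. calibration takes no time and is no camera call; for the wrist camera it gives the pose at the moment of the call.
- close_job(): hands the job in; it is judged then, once.
Trained networks look in the newest picture that a camera, given by its name, has taken for a name from the list of things; names that differ only in an ending like _2 or _b are one class to them, and where a whole thing is asked for, a point or a joint stands for the part that bears it (a point fixed in the world has none). Each returns a list of dicts, best first, with "conf" (0 to 1); they miss things now and then, are a little off and sometimes report something else, mostly with a low value. They report only what shows in the picture. A call takes as long as a camera call. They do not tell look-alikes from the thing itself.
- find_in(camera, query): "location" ([x, y, z] in m, in the coordinates of the camera as it stood for that picture, good to about 4 mm: the middle of the surface that is visible of it).
The state is a dict: "time": time; "qpos": joint angles; "qd": joint speeds; "joint_torque": joint torques, N m; "tcp_pos": TCP position; "ee_rot": TCP orientation; "contact_force": force on the tool from outside, world axes, zero at the start; "torque": the same for the moment, N m; "gripper_width": finger opening in m; "grasp_force": force on a finger pad.
Only numpy, scipy, OpenCV 4.12 (cv2) and the standard library are available. Lean on these libraries where they do the work, as an engineer would, in place of code of your own. Each camera call takes 0.05 s, during which the arm holds its last target. There are 200 camera calls.

## Task

The slim drink can on the dish rack is rinsed and drained. Put it in the counter-top can bin: push it in through the sprung flap until it drops right inside and the flap has swung fully shut behind it. Do not shove or tip the bin, and leave the other things on the rack as they are.

Things in the scene. Friction and masses are not known exactly. Their poses are not given: they have to be found in the camera images.
- can: Slim plain aluminium drink can, empty (about 40 g), standing upright on the lower tier of the dish rack. A cylinder 53 mm in diameter and 135 mm tall, its ends narrowing to 45-47 mm over the last 7-13 mm. Origin: centre of its lower end; z runs up along its axis to the other end.
- can_top (a point): Centre of the can's upper end, 135 mm along its z axis from its origin.
- can_middle (a point): Middle of the can, 67.5 mm from either end.
- bin: Counter-top can bin, loose on rubber feet (about 2.4 kg; slides if pushed hard): 240 mm deep (x), 190 wide (y), 257 high; steel body, black plastic hood, hollow, inner floor 12 mm up. Origin: centre of the underside, z up; front at local x = -120 mm. Above the 160 mm front wall the hood slopes back at 35 degrees from level up to the flat top; the mouth with its flap is in the middle of this slope.
- mouth (a point): Centre of the mouth in the outer plane of its grey bezel, at (-53, 0, 212) mm in the bin's frame. A straight-sided opening, 76 mm across (bin's y) by 64 mm along the slope; fingers round the can's sides do not fit in beside it. The bezel is 10 mm wide, 4 mm proud. The way in is square to the slope, along (0.574, 0, -0.819) in the bin's frame: 35 degrees from straight down.
- throat (a point): Centre of the throat's inner end, 19 mm straight in from the mouth. The mouth's lower side and flanks run in this far; beyond it the bin is hollow. A can let go half-way stays pinched between flap and throat, cocked upright by up to 25 degrees. Pushed on from behind with a few newtons, it drops in only when its last end is some 35 to 45 mm inside the mouth.
- flap (a joint): Hinge of the sprung grey plastic flap filling the mouth. 0: shut; grows in rad as it swings inward, to 1.5. The hinge lies along the mouth's upper edge, 9 mm behind the bezel's outer plane; the flap is 62 mm long. A spring always drives it shut: 0.03 N m shut, 0.12 N m wide open (0.5 to 2 N at its lower edge, up to 15 N close to the hinge).
- flap_edge (a point): Middle of the flap's free lower edge.
- rack: Two-tier chrome wire dish rack, 420 mm wide (y), 300 mm deep (x), fixed. Origin: centre of its underside. Lower tier at 75 mm height with an 18 mm high rim wire round it; the upper tier at 262 mm (rim 276 mm) covers only the back, local x from +20 to +150 mm. The can, the pitcher and the lunch box stand in a row along local x = -80 mm, at y = -125, 0 and 125 mm in any order, each up to 10 mm off. A drip tray slides out of its front, below 35 mm.
- pitcher: Glass pitcher, 90 mm in diameter, 165 mm tall, with a handle reaching about 40 mm towards the back; on the lower tier. Origin: centre of its underside. A bystander.
- lunch_box: White plastic lunch box lying lid down on the lower tier, 120 x 95 x 50 mm. Origin: centre of its underside. A bystander.
- bowl: Blue ceramic bowl, 120 mm in diameter, 55 mm high, on the upper tier. Origin: centre of its underside. A bystander.
- fork: Stainless steel fork, 190 mm long, lying on the upper tier. Origin: near its middle, underneath. A bystander.
Things that resemble listed ones, but are neither listed nor needed, are in the scene too. Several things have the shape of the can; the one meant has the colours described above.

How it is judged (in metres and radians):
On the way:
1. the can itself pushes the flap open (contact force between can and flap above 0.2 N and value of joint flap above 0.5 rad), for 0.1 s.
At the end, for the whole second after the job is handed in: The can is at rest wholly inside the bin, the flap is shut (within 0.08 rad), and the bin stands upright within 40 mm of where it was; pitcher, lunch box, bowl and fork are where they were, within 30 mm (z of can_middle in the frame of bin between 0 and 0.16 m and x of can_middle in the frame of bin between -0.12 and 0.12 m and y of can_middle in the frame of bin between -0.095 and 0.095 m and value of joint flap below 0.08 rad and linear speed of can below 0.05 m/s and angle between bin's own z axis and vertical below 0.05 rad and distance of bin from where it was at the start of the episode below 0.04 m); the robot touches nothing.
It fails at once if the bin is shoved more than 40 mm or tipped more than about 11 degrees (distance of bin from where it was at the start of the episode above 0.04 m or angle between bin's own z axis and vertical above 0.2 rad).
It fails at once if the pitcher, lunch box, bowl or fork is shifted more than 30 mm (distance of any of pitcher, lunch_box, bowl, fork from where it was at the start of the episode above 0.03 m).
It also fails if it takes over 51 s, if anything falls off the work surface, if the arm or the gripper's body presses on something with over 40 N, if the wrist force passes 120 N, or if a joint passes its speed limit or range.

## Working session

There is one attempt and no reset: what is moved stays moved. The work goes in short steps, Python scripts to look and compute and a shell command to move; the robot and the scene stay as the last step left them, time stands still between calls to the robot, and variables do not carry over. Pictures are saved under pics/ and viewed, at most 10 in all, crops included, and the job is handed in when it is done.

```bash
ls; mkdir -p pics
cat > h.py <<'E'
from bench import *
import numpy as np, cv2
from scipy.spatial.transform import Rotation as R
def cam(n):
    c=calibration(n); A=np.array(c['attitude'],float)
    if A.shape!=(3,3): A=R.from_euler('xyz',A,degrees=True).as_matrix()
    return np.array(c['intrinsics']),c['k1'],np.array(c['eye']),A
def snap(n,f):
    p=read_camera(n); cv2.imwrite('pics/'+f,cv2.cvtColor(p,cv2.COLOR_RGB2BGR)); return p
def proj(n,P):
    K,k,e,A=cam(n); q=A.T@(np.array(P)-e); s=q[:2]/q[2]; s=s*(1+k*(s@s)); return K[:2,:2]@s+K[:2,2]
def find(n,q):
    K,k,e,A=cam(n)
    for d in find_in(n,q)[:4]:
        w=e+A@np.array(d['location']); print(n,q,round(d['conf'],2),w.round(3),proj(n,w).round())
E
python3 - <<'E'
from h import *
print(calibration('scene'),sense())
a=snap('scene','a.png'); b=snap('side','b.png')
for n in('scene','side'):
    for q in('can','bin','mouth','rack','pitcher','lunch_box','flap'): find(n,q)
print(sense()['time'])
import os
cv2.imwrite('pics/ab.png',cv2.resize(np.vstack([a,b])[...,::-1],(450,600)))
E
```

```text
pics
{'intrinsics': array([[391.55634539,   0.        , 254.65146656],
       [  0.        , 391.55634539, 195.00711908],
       [  0.        ,   0.        ,   1.        ]]), 'k1': -0.010256128524738804, 'eye': array([0.65656364, 0.62891494, 1.13085724]), 'attitude': array([-152.18201638,    0.27550829,  169.13671567])} {'time': 0.0, 'qpos': array([ 5.85787955e+01,  7.13576332e+00,  9.46332127e+01, -7.26382754e-04,
        7.83515373e+01, -4.73178365e+00]), 'qd': array([-0.00353931, -0.09157892, -0.00922009, -0.00055788, -0.15149042,
       -0.0127089 ]), 'joint_torque': array([ 5.13725809e-04, -4.23609281e+01, -3.65458882e+01,  2.70147143e-05,
        6.74292984e-03,  6.44756867e-06]), 'tcp_pos': array([0.29165503, 0.58021853, 0.23003637]), 'ee_rot': array([-1.79879839e+02, -9.23260901e-03,  1.53310717e+02]), 'contact_force': array([ 0.11156517,  0.28757558, -0.03386172]), 'torque': array([-0.01695119, -0.01426356,  0.00442124]), 'grasp_force': 0.0, 'gripper_width': 0.08553658082920973}
scene can 0.96 [0.395 0.319 0.123] [330. 253.]
scene can 0.88 [0.571 0.55  0.135] [286. 357.]
sce
[... 328 characters left out ...]
[272. 193.]
scene lunch_box 0.91 [0.549 0.267 0.126] [270. 245.]
scene lunch_box 0.53 [0.648 0.297 0.037] [238. 272.]
scene flap 0.67 [ 0.607 -0.267  0.206] [218.  83.]
side can 0.9 [0.554 0.35  0.176] [230. 149.]
side can 0.86 [0.347 0.368 0.093] [172. 176.]
side can 0.78 [0.561 0.535 0.112] [219. 140.]
side can 0.74 [0.379 0.291 0.087] [185. 188.]
side bin 0.61 [ 0.632 -0.352  0.199] [352. 292.]
side mouth 0.8 [ 0.628 -0.352  0.191] [349. 294.]
side rack 0.65 [0.655 0.134 0.074] [278. 204.]
side pitcher 0.79 [0.508 0.086 0.193] [239. 190.]
side lunch_box 0.66 [0.492 0.247 0.117] [221. 182.]
side flap 0.96 [ 0.605 -0.267  0.204] [324. 266.]
side flap 0.66 [0.552 0.35  0.176] [229. 149.]
0.8
```

View pics/a.png

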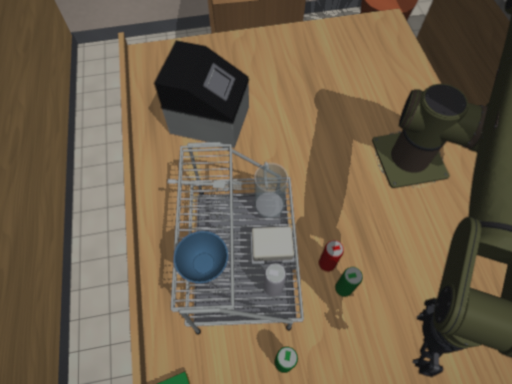

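View pics/b.png

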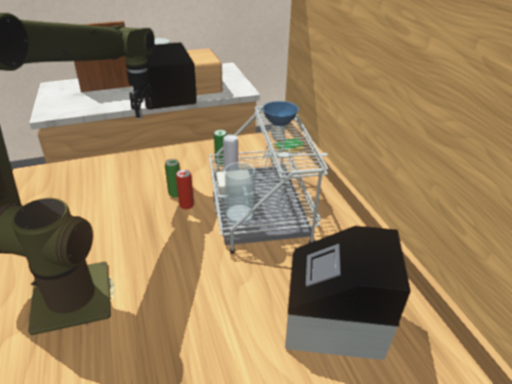

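The plain can stands in the rack at scene px (275,272), beside the lunch box. The other cans are red or green and stand off the rack. The bin is at scene px (205,92). I'll zoom in on it for its yaw.

Run:
```python
from h import *
print(grip_point_offset if 'grip_point_offset' in globals() else 'no', [k for k in globals() if not k.startswith('_')][:40])
a=cv2.imread('pics/a.png')[30:150,140:270]; b=cv2.imread('pics/b.png')[215:365,270:420]
c=np.hstack([cv2.resize(a,(390,360),interpolation=2),cv2.resize(b,(360,360),interpolation=2)]); cv2.imwrite('pics/c.png',c)
```

```text
0.0187 ['read_camera', 'calibration', 'close_job', 'sense', 'find_in', 'IKError', 'grip_point_offset', 'np', 'cv2', 'R', 'cam', 'snap', 'proj', 'find']
```

View pics/c.png

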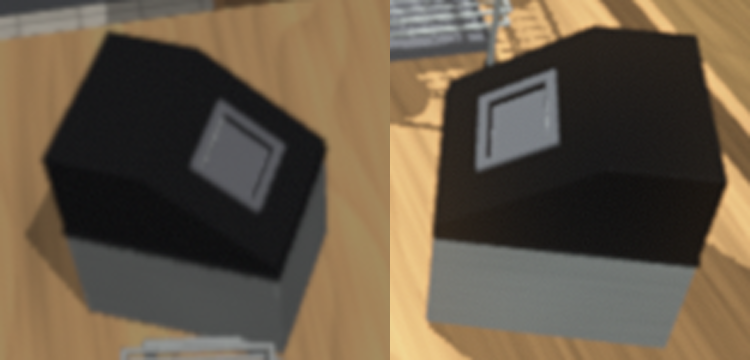

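Run:
```python
from h import *
from scipy.optimize import least_squares
c,s=np.cos(np.radians(35)),np.sin(np.radians(35)); t=-.12+.097/np.tan(np.radians(35))
B=lambda a,b:(-.053+a*.042*c,b*.048,.212+a*.042*s)
S=[((-.12,.095,.16),280,278,435+0,0),]
sc={(-.12,.095,.16):(280,278),(-.12,-.095,.16):(325,148),(t,.095,.257):(148,180),(.12,.095,.257):(45,158),(.12,-.095,.257):(108,33),(t,-.095,.257):(195,50),B(1,-1):(222,98),B(1,1):(188,168),B(-1,1):(262,213),B(-1,-1):(286,146)}
sd={(-.12,.095,.16):(447,85),(-.12,-.095,.16):(435,237),(t,.095,.257):(595,27),(.12,.095,.257):(695,38),(.12,-.095,.257):(725,183),(t,-.095,.257):(605,172),B(1,1):(557,70),B(-1,1):(478,95),B(-1,-1):(476,172),B(1,-1):(560,143)}
C={n:cam(n) for n in('scene','side')}
def pr(n,P):
    K,k,e,A=C[n]; q=A.T@(P-e); z=q[:2]/q[2]; z=z*(1+k*(z@z)); return K[:2,:2]@z+K[:2,2]
def f(p,which):
    Rz=R.from_euler('z',p[2]).as_matrix(); r=[]
    for P,(u,v) in sc.items():
        if 'a' in which: r+=list(pr('scene',Rz@P+[p[0],p[1],0])-(u/3+140,v/3+30))
    for P,(u,v) in sd.items():
        if 'b' in which: r+=list(pr('side',Rz@P+[p[0],p[1],0])-((u-390)/2.4+270,v/2.4+215))
    return np.array(r)
for w in('a','b','ab'):
    o=least_squares(f,[.65,-.28,0.],args=(w,),loss='soft_l1')
    p=o.x; Rz=R.from_euler('z',p[2]).as_matrix()
    print(w,p[:2].round(4),np.degrees(p[2]).round(2),'mouth',(Rz@[-.053,0,.212]+[p[0],p[1],0]).round(4),'rms',np.sqrt((f(p,w)**2).mean()).round(2))
print(f(p,'ab').round(1).reshape(-1,2).tolist())
# tool-z alignment & candidates
```

```text
a [ 0.6479 -0.2832] -25.45 mouth [ 0.6    -0.2604  0.212 ] rms 1.21
b [ 0.6472 -0.2944] -25.78 mouth [ 0.5994 -0.2713  0.212 ] rms 1.15
ab [ 0.6478 -0.2916] -25.66 mouth [ 0.6    -0.2687  0.212 ] rms 1.72
[[-0.5, -4.2], [0.4, -4.4], [-3.3, -1.8], [-1.0, -0.9], [-0.0, -2.1], [1.1, -2.3], [-0.6, -0.8], [1.1, -2.0], [-0.8, -1.8], [-0.3, -1.5], [-0.4, -1.6], [-0.2, -4.8], [-1.1, -1.2], [0.2, -1.8], [1.1, -0.4], [0.6, -0.7], [-1.4, -0.7], [-0.0, 0.7], [-0.5, -1.0], [-1.3, -0.6]]
```

```bash
python3 -m creep '[1,-0.09,-0.017,-0.06,0,0,0, 1,-0.09,-0.017,-0.06,0,0,0, 1,-0.1,-0.017,-0.06,0,0,0, 1,-0.1,-0.017,-0.06,0,0,0, 1,-0.1,-0.017,-0.06,0,0,0, 1,-0.1,-0.017,-0.06,0,0,0, 1,-0.1,-0.017,-0.06,0,0,0, 1,-0.1,-0.017,-0.06,0,0,0]' 25
python3 -m creep '[1,-0.1,-0.017,0,0,0,0, 1,-0.1,-0.017,0,0,0,0, 1,-0.1,-0.017,0,0,0,0, 1,-0.03,-0.02,0,0,0,0, 1,0,0,0,0,0,0, 1,0,0,0,0,0,0, 1,0,0,0,0,0,0, 1,0,0,0,0,0,0]'
python3 - <<'E'
from h import *
w=snap('wrist','w1.png'); find('wrist','can'); find('wrist','lunch_box'); find('wrist','rack')
print(cam('wrist')[2:], sense()['tcp_pos'],sense()['ee_rot'])
print(proj('wrist',[.562,.376,.21]))
E
```

```text
time: 1.47
tcp_pos: [0.4837, 0.4381, 0.3764]
ee_rot: [180.0, 0.0, 153.3]
contact_force: [-0.2, 0.3, -0.1]
gripper_width: 0.0858
grasp_force: 0.0
time: 2.13
tcp_pos: [0.5605, 0.3768, 0.3756]
ee_rot: [180.0, -0.0, 153.4]
contact_force: [0.4, -0.6, -0.3]
gripper_width: 0.0852
grasp_force: 0.0
wrist can 0.91 [0.559 0.542 0.135] [390.  86.]
wrist can 0.77 [0.386 0.318 0.134] [130.  31.]
wrist can 0.57 [0.552 0.371 0.207] [247. 165.]
wrist lunch_box 0.79 [0.535 0.261 0.125] [162. 175.]
wrist lunch_box 0.33 [0.645 0.303 0.015] [238. 203.]
wrist rack 0.58 [0.642 0.302 0.014] [237. 202.]
(array([0.48677326, 0.4133016 , 0.51764241]), array([[ 4.47383455e-01,  8.47116330e-01,  2.86778604e-01],
       [ 8.94342240e-01, -4.23742047e-01, -1.43508315e-01],
       [-4.80843174e-05,  3.20681465e-01, -9.47187096e-01]])) [0.56089549 0.37644997 0.37549239] [1.79988551e+02 3.97127983e-03 1.53389579e+02]
[255.89319552 171.46870043]
```

View pics/w1.png

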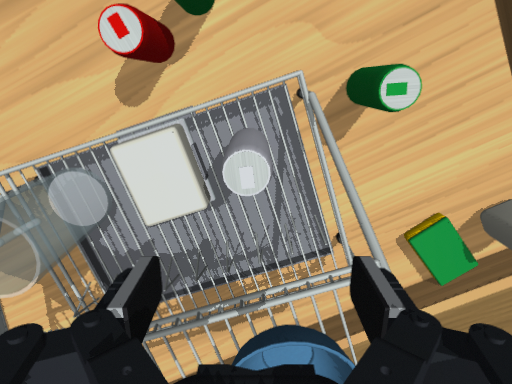

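The wrist view shows the can's upper end centred near px (247,173), with the lunch box to its left and the upper-tier bar well clear behind it.

```bash
cat >> h.py <<'E'
def back(n,px,z):
    K,k,e,A=cam(n); s=(np.array(px)-K[:2,2])/K[0,0]; u=s.copy()
    for _ in range(5): u=s/(1+k*(u@u))
    d=A@np.r_[u,1]; return e+d*(z-e[2])/d[2]
def delta(P,rot=None):
    s=sense(); T=R.from_euler('xyz',s['ee_rot'],degrees=True)
    print('share',(T.inv().apply(np.array(P)-s['tcp_pos'])/.3).round(4),'at',s['tcp_pos'].round(4))
    if rot is not None: print('turn share',((T.inv()*R.from_matrix(rot)).as_rotvec()/np.pi).round(4))
E
python3 - <<'E'
from h import *
im=cv2.imread('pics/w1.png'); g=cv2.cvtColor(im,cv2.COLOR_BGR2GRAY)
m=(g[140:210,210:285]>185).astype(np.uint8)
n,l,s,c=cv2.connectedComponentsWithStats(m); i=1+s[1:,4].argmax(); print(s[i],c[i]+[210,140])
for px in((247,173),tuple(s[i][:2]+s[i][2:4]/2+[210,140])): print(px,back('wrist',px,.21))
P=back('wrist',(247,173),.21); P[2]=.168; delta(P)
E
```

```text
[  13   10   52   60 1767] [246.37577816 173.51103565]
(247, 173) [0.55952775 0.36763884 0.21      ]
(np.float64(249.0), np.float64(180.0)) [0.5666772  0.36617026 0.21      ]
share [-0.009  -0.0284  0.6916] at [0.5609 0.3764 0.3755]
```

```bash
python3 -m creep '[1,-0.009,-0.026,0.08,0,0,0, 1,0,0,0.1,0,0,0, 1,0,0,0.1,0,0,0, 1,0,0,0.1,0,0,0, 1,0,0,0.1,0,0,0, 1,0,0,0.1,0,0,0, 1,0,0,0.08,0,0,0, 1,0,0,0.03,0,0,0]'
python3 -m creep '[0.5,0,0,0,0,0,0, 0.5,0,0,0,0,0,0, 0.3,0,0,0,0,0,0, 0.3,0,0,0,0,0,0, 0.3,0,0,0,0,0,0, 0.3,0,0,0,0,0,0, 0.3,0,0,0,0,0,0, 0.3,0,0,0,0,0,0]' 25
python3 - <<'E'
from h import *
s=sense(); print(s['tcp_pos'],s['gripper_width'],s['grasp_force'],s['contact_force'])
snap('wrist','w2.png')
E
```

```text
time: 3.0
tcp_pos: [0.5579, 0.3666, 0.1631]
ee_rot: [-179.6, -0.2, 153.3]
contact_force: [0.0, -0.3, -1.5]
gripper_width: 0.0852
grasp_force: 0.0
time: 3.67
tcp_pos: [0.5617, 0.3682, 0.171]
ee_rot: [179.8, 0.1, 153.3]
contact_force: [0.3, -0.9, 5.9]
gripper_width: 0.0517
grasp_force: 26.5
[0.56171225 0.36815666 0.17102303] 0.051708940282517823 26.524845753119735 [ 0.33728049 -0.8915378   5.89089262]
```

View pics/w2.png

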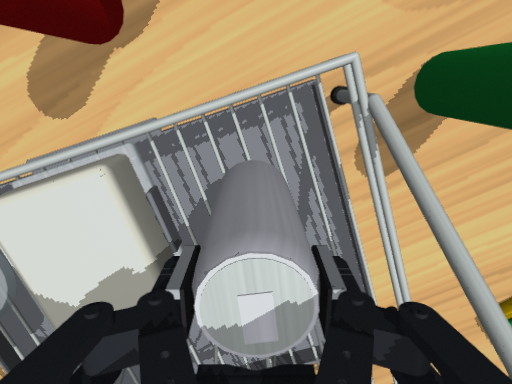

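```bash
python3 -m creep '[0.3,0,0,-0.03,0,0,0, 0.3,0,0,-0.08,0,0,0, 0.3,0,0,-0.12,0,0,0, 0.3,0,0,-0.12,0,0,0, 0.3,0,0,-0.12,0,0,0, 0.3,0,0,-0.12,0,0,0, 0.3,0,0,-0.11,0,0,0, 0.3,0,0,-0.06,0,0,0]' 25
python3 -m creep '[0.3,-0.03,-0.07,0,0,0,0, 0.3,-0.05,-0.118,0,0,0,0, 0.3,-0.05,-0.118,0,0,0,0, 0.3,-0.05,-0.118,0,0,0,0, 0.3,-0.05,-0.118,0,0,0,0, 0.3,-0.05,-0.118,0,0,0,0, 0.3,-0.05,-0.118,0,0,0,0, 0.3,-0.05,-0.118,0,0,0,0]'
python3 -m creep '[0.3,-0.05,-0.118,0,0,0,0, 0.3,-0.05,-0.118,0,0,0,0, 0.3,-0.05,-0.118,0,0,0,0, 0.3,-0.05,-0.118,0,0,0,0, 0.3,-0.05,-0.118,0,0,0,0, 0.3,-0.05,-0.118,0,0,0,0, 0.3,-0.05,-0.118,0,0,0,0, 0.3,-0.05,-0.118,0,0,0,0]'
python3 - <<'E'
from h import *
y=np.radians(-25.6); d=np.array([.574*np.cos(y),.574*np.sin(y),-.819]); d/=np.linalg.norm(d)
Y=np.array([-np.sin(y),np.cos(y),0]); X=np.cross(Y,d)
M=np.array([.6,-.267,.212]); delta(M-d*.146,np.column_stack([X,Y,d])); print(sense()['gripper_width'],(M-d*.146))
E
```

```text
time: 4.38
tcp_pos: [0.5609, 0.3677, 0.4025]
ee_rot: [179.7, 0.2, 153.3]
contact_force: [0.4, 0.1, 0.4]
gripper_width: 0.0517
grasp_force: 26.3
time: 5.05
tcp_pos: [0.5408, 0.0744, 0.3966]
ee_rot: [180.0, 0.0, 153.3]
contact_force: [0.9, -0.6, -0.1]
gripper_width: 0.0522
grasp_force: 26.3
time: 5.72
tcp_pos: [0.5208, -0.2325, 0.3967]
ee_rot: [180.0, 0.0, 153.3]
contact_force: [1.1, 0.1, -0.2]
gripper_width: 0.0519
grasp_force: 26.3
share [-0.0081  0.0105  0.2172] at [ 0.5208 -0.2325  0.3967]
turn share [-0.0019 -0.1945 -0.0059]
0.05185082526838759 [ 0.52443178 -0.23079378  0.33155983]
```

```bash
python3 -m creep '[0.3,-0.008,0.01,0,0,-0.0325,-0.001, 0.3,0,0,0,0,-0.0325,-0.001, 0.3,0,0,0,0,-0.0325,-0.001, 0.3,0,0,0,0,-0.0325,-0.001, 0.3,0,0,0,0,-0.0325,-0.001, 0.3,0,0,0,0,-0.032,-0.001, 0.3,0,0,0,0,0,0, 0.3,0,0,0,0,0,0]'
python3 - <<'E'
from h import *
y=np.radians(-25.6); d=np.array([.574*np.cos(y),.574*np.sin(y),-.819]); d/=np.linalg.norm(d)
Y=np.array([-np.sin(y),np.cos(y),0]); X=np.cross(Y,d)
M=np.array([.6,-.267,.212]); delta(M-d*.146,np.column_stack([X,Y,d]))
ims=[]
for n in('wrist','scene'):
    im=snap(n,'t_%s.png'%n)[...,::-1].copy()
    find(n,'mouth');find(n,'flap')
    if n=='wrist': snap(n,'t_w.png')
    for a in(-1,1):
        for b in(-1,1):
            p=proj(n,M+a*X*.042+b*Y*.048); cv2.circle(im,tuple(int(v) for v in p),2,(0,0,255),-1)
    if n=='scene': im=cv2.resize(im[30:150,140:270],(416,384),interpolation=2)
    else: im=cv2.resize(im,(384,288)); im=np.vstack([im,np.zeros((96,384,3),np.uint8)])
    ims.append(im)
cv2.imwrite('pics/t.png',np.hstack(ims))
E
```

```text
time: 6.38
tcp_pos: [0.524, -0.2286, 0.3956]
ee_rot: [-179.6, 34.9, 154.5]
contact_force: [-0.3, 0.7, -0.1]
gripper_width: 0.052
grasp_force: 26.4
share [ 0.1185 -0.0047  0.1777] at [ 0.524  -0.2286  0.3956]
turn share [-0.0017 -0.0009  0.0006]
wrist flap 0.67 [ 0.606 -0.268  0.211] [257. 129.]
scene mouth 0.9 [ 0.659 -0.234  0.194] [203.  96.]
scene flap 0.6 [ 0.607 -0.267  0.208] [218.  82.]
```

View pics/t.png

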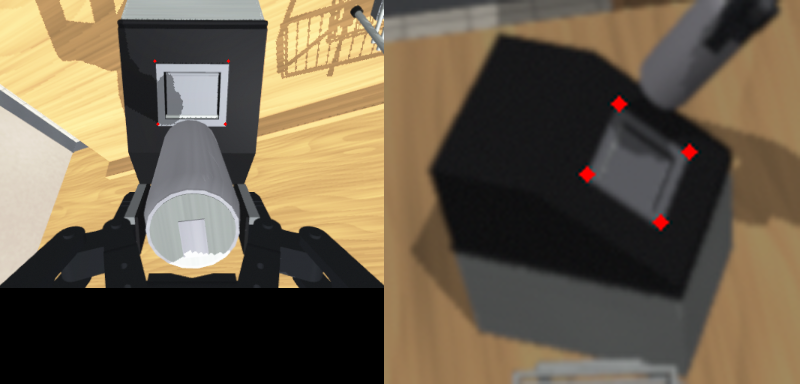

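Run:
```python
from h import *
g=cv2.cvtColor(cv2.imread('pics/t_w.png'),cv2.COLOR_BGR2GRAY).astype(int)
y=np.radians(-25.6); d=np.array([.574*np.cos(y),.574*np.sin(y),-.819]); d/=np.linalg.norm(d)
Y=np.array([-np.sin(y),np.cos(y),0]); X=np.cross(Y,d); M=np.array([.6,-.267,.212])
for c in(225,250,275,290): print('col',c,[(r,g[r,c]) for r in range(60,200) if abs(g[r+1,c]-g[r-1,c])>45])
for r in(100,120,140): print('row',r,[(c,g[r,c]) for c in range(185,330) if abs(g[r,c+1]-g[r,c-1])>45])
for a,b in((-1,0),(1,0),(0,-1),(0,1)): print(a,b,proj('wrist',M+a*X*.042+b*Y*.048).round(1))
T=sense()['tcp_pos']; rot=R.from_euler('xyz',sense()['ee_rot'],degrees=True).as_matrix()
for k in(0,.005): 
  print('topring', [proj('wrist',T+rot@[k+.0235*np.cos(t),.0235*np.sin(t),-.039]).round(0).tolist() for t in np.radians([0,90,180,270])])
for r in(270,304,330): print('row',r,[(c,g[r,c]) for c in range(185,330) if abs(g[r,c+1]-g[r,c-1])>45])
print('col257',[(q,g[q,257]) for q in range(150,383) if abs(g[q+1,257]-g[q-1,257])>30])
```

```text
col 225 [(80, np.int64(29)), (81, np.int64(117)), (82, np.int64(175)), (91, np.int64(174)), (98, np.int64(166)), (99, np.int64(118)), (150, np.int64(143)), (153, np.int64(164)), (154, np.int64(87)), (164, np.int64(107)), (165, np.int64(43)), (172, np.int64(68)), (173, np.int64(98))]
col 250 [(80, np.int64(42)), (81, np.int64(117)), (82, np.int64(177)), (92, np.int64(166)), (94, np.int64(175)), (150, np.int64(204)), (152, np.int64(243)), (153, np.int64(169)), (154, np.int64(117)), (155, np.int64(104)), (156, np.int64(194)), (159, np.int64(184)), (160, np.int64(130))]
col 275 [(81, np.int64(93)), (82, np.int64(167)), (92, np.int64(160)), (94, np.int64(172)), (152, np.int64(243)), (153, np.int64(171)), (154, np.int64(120)), (155, np.int64(93)), (156, np.int64(172)), (164, np.int64(181)), (165, np.int64(82)), (167, np.int64(90))]
col 290 [(81, np.int64(90)), (82, np.int64(169)), (92, np.int64(156)), (94, np.int64(165)), (149, np.int64(71)), (150, np.int64(140)), (153, np.int64(163)), (154, np.int64(113)), (155, np.int64(89)), (156, np.int64(174)), (164, np.int64(186)), (165, np.int64(116
[... 1856 characters left out ...]
4(74)), (320, np.int64(21))]
row 330 [(188, np.int64(20)), (189, np.int64(94)), (190, np.int64(169)), (321, np.int64(168)), (322, np.int64(102)), (323, np.int64(22))]
col257 [(150, np.int64(202)), (151, np.int64(239)), (152, np.int64(244)), (153, np.int64(169)), (154, np.int64(119)), (155, np.int64(105)), (156, np.int64(195)), (159, np.int64(191)), (160, np.int64(164)), (161, np.int64(115)), (252, np.int64(134)), (253, np.int64(174)), (254, np.int64(210)), (257, np.int64(201)), (259, np.int64(180)), (292, np.int64(176)), (294, np.int64(201)), (335, np.int64(205)), (336, np.int64(239)), (357, np.int64(247)), (358, np.int64(184)), (369, np.int64(179)), (370, np.int64(98)), (371, np.int64(25))]
```

```bash
python3 -m creep '[0.3,0.058,-0.002,0,0,0,0, 0.3,0.058,-0.001,0,0,0,0, 0.3,0,0,0.06,0,0,0, 0.3,0,0,0.06,0,0,0, 0.3,0,0,0.06,0,0,0, 0.3,0,0,0.06,0,0,0, 0.3,0,0,0.06,0,0,0, 0.3,0,0,0.02,0,0,0]'
python3 - <<'E'
from h import *
y=np.radians(-25.6); d=np.array([.574*np.cos(y),.574*np.sin(y),-.819]); d/=np.linalg.norm(d)
Y=np.array([-np.sin(y),np.cos(y),0]); X=np.cross(Y,d)
M=np.array([.6,-.267,.212])+.0006*Y-.0008*X; delta(M-d*.008,np.column_stack([X,Y,d]))
E
```

```text
time: 7.4
tcp_pos: [0.5485, -0.242, 0.2943]
ee_rot: [-179.6, 34.7, 154.5]
contact_force: [-0.8, -0.1, -0.7]
gripper_width: 0.0517
grasp_force: 26.4
share [-0.0031  0.0025  0.3075] at [ 0.5485 -0.242   0.2943]
turn share [-0.0016 -0.0017  0.0006]
```

```bash
python3 -m creep '[0.3,-0.003,0.002,0.05,0,0,0, 0.3,0,0,0.05,0,0,0, 0.3,0,0,0.05,0,0,0, 0.3,0,0,0.05,0,0,0, 0.3,0,0,0.05,0,0,0, 0.3,0,0,0.05,0,0,0, 0.3,0,0,0,0,0,0, 0.3,0,0,0,0,0,0]'
python3 - <<'E'
from h import *
y=np.radians(-25.6); d=np.array([.574*np.cos(y),.574*np.sin(y),-.819]); d/=np.linalg.norm(d)
Y=np.array([-np.sin(y),np.cos(y),0]); X=np.cross(Y,d)
M=np.array([.6,-.267,.212])+.0006*Y-.0008*X; delta(M-d*.008,np.column_stack([X,Y,d]))
snap('wrist','i.png')
E
```

```text
time: 8.07
tcp_pos: [0.5952, -0.2642, 0.2231]
ee_rot: [-179.6, 34.8, 154.5]
contact_force: [-1.6, -0.5, -2.9]
gripper_width: 0.0518
grasp_force: 26.6
share [0.0034 0.0006 0.0141] at [ 0.5952 -0.2642  0.2231]
turn share [-0.0016 -0.0013  0.0007]
```

View pics/i.png

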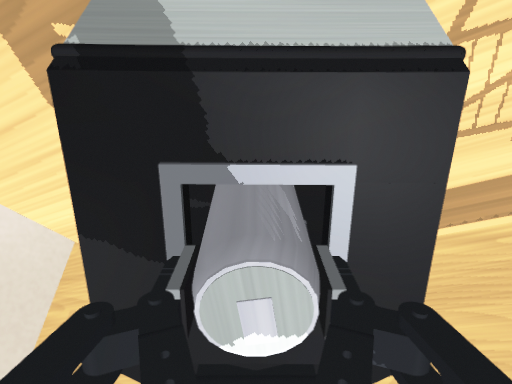

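```bash
python3 -m creep '[0.85,0,0,0,0,0,0, 0.85,0,0,0,0,0,0, 0.85,0,0,0,0,0,0, 0.85,0,0,0,0,0,0, 0.85,0,0,-0.06,0,0,0, 0.85,0,0,-0.1,0,0,0, 0.85,0,0,-0.12,0,0,0, 0,0,0,-0.02,0,0,0]'
python3 -m creep '[0,0,0,0,0,0,0, 0,0,0,0,0,0,0, 0,0,0,0,0,0,0, 0,0,0,0,0,0,0, 0,0,0,0,0,0,0, 0,0,0,0,0,0,0, 0,0,0,0,0,0,0, 0,0,0,0,0,0,0]'
python3 - <<'E'
from h import *
snap('wrist','r.png'); find('wrist','can')
E
```

```text
time: 8.78
tcp_pos: [0.5499, -0.242, 0.3061]
ee_rot: [-179.6, 35.6, 154.6]
contact_force: [-0.2, -0.9, 1.3]
gripper_width: 0.0622
grasp_force: 0.0
time: 9.45
tcp_pos: [0.5494, -0.2418, 0.2977]
ee_rot: [-179.6, 35.0, 154.6]
contact_force: [0.3, -0.8, 0.6]
gripper_width: -0.0004
grasp_force: 0.0
wrist can 0.84 [ 0.581 -0.255  0.241] [259. 202.]
```

View pics/r.png

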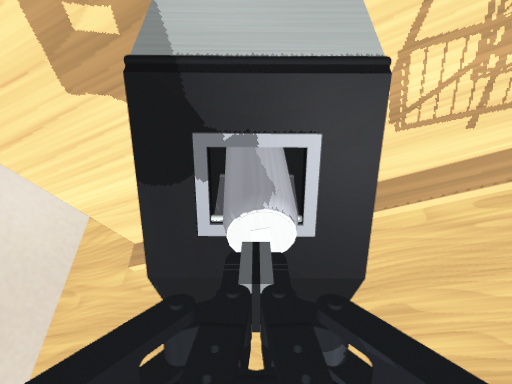

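Run:
```python
from h import *
K,k,e,A=cam('wrist'); s=sense(); rot=R.from_euler('xyz',s['ee_rot'],degrees=True).as_matrix()
print(K[0,0],'tcp px',proj('wrist',s['tcp_pos']))
for D in(.046,.049):
    z=K[0,0]*D/70; q=np.array([(261.5-K[0,2])/K[0,0]*z,(231-K[1,2])/K[1,1]*z,z]); w=e+A@q
    print('can top in tool',(rot.T@(w-s['tcp_pos'])).round(4),w.round(4))
g=cv2.cvtColor(cv2.imread('pics/r.png'),cv2.COLOR_BGR2GRAY)
m=(g[195:262,215:310]>215).astype(np.uint8); n,l,st,c=cv2.connectedComponentsWithStats(m); i=1+st[1:,4].argmax(); print(st[i][:4]+[215,195,0,0],c[i]+[215,195])
M=np.array([.6,-.267,.212]); print('mouth in tool',(rot.T@(M-s['tcp_pos'])).round(4))
for x in(-.03,-.02,-.01,0,.01):
  print(x,[proj('wrist',s['tcp_pos']+rot@[x,0,zz]).round() for zz in(.04,.05,.06)])
```

```text
330.25062516999805 tcp px [255.90518801 258.96680042]
can top in tool [-0.0113  0.0037  0.0549] [ 0.5877 -0.2563  0.2595]
can top in tool [-0.0174  0.004   0.0678] [ 0.599  -0.2614  0.2525]
[227 209  70  44] [262.26593306 229.60981201]
mouth in tool [ 0.003  -0.0003  0.1029]
-0.03 [array([256., 268.]), array([256., 260.]), array([256., 253.])]
-0.02 [array([256., 254.]), array([256., 247.]), array([256., 239.])]
-0.01 [array([256., 240.]), array([256., 233.]), array([256., 226.])]
0 [array([256., 225.]), array([256., 218.]), array([256., 212.])]
0.01 [array([256., 209.]), array([256., 203.]), array([256., 198.])]
```

The can has cocked upslope by about 14 mm, its outer end about 45 mm proud of the mouth at px (262,230). I'll push with shut fingers, slightly downslope of the end's centre.

```bash
python3 -m creep '[0,-0.015,0.01,0.08,0,0,0, 0,0,0,0.08,0,0,0, 0,0.002,0,0.025,0,0,0, 0,0.002,0,0.025,0,0,0, 0,0.002,0,0.025,0,0,0, 0,0.002,0,0.025,0,0,0, 0,0.002,-0.002,0.025,0,0,0, 0,0.002,-0.002,0.025,0,0,0]'
python3 - <<'E'
from h import *
s=sense(); rot=R.from_euler('xyz',s['ee_rot'],degrees=True).as_matrix()
M=np.array([.6,-.267,.212]); print('mouth in tool',(rot.T@(M-s['tcp_pos'])).round(4)); 
snap('wrist','p.png')
E
```

```text
time: 10.22
tcp_pos: [0.599, -0.2641, 0.2228]
ee_rot: [-179.6, 35.1, 154.6]
contact_force: [-1.9, 1.2, 2.9]
gripper_width: -0.0003
grasp_force: 1.5
mouth in tool [ 0.0044 -0.0021  0.0101]
```

View pics/p.png

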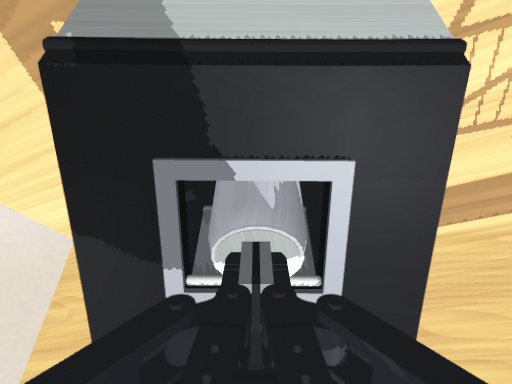

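```bash
python3 -m creep '[0,0.002,-0.002,0.025,0,0,0, 0,0.002,-0.002,0.025,0,0,0, 0,0.002,-0.001,0.025,0,0,0, 0,0.002,0,0.025,0,0,0, 0,0.002,0,0.025,0,0,0, 0,0,0,0.02,0,0,0, 0,0,0,0,0,0,0, 0,0,0,0,0,0,0]'
python3 - <<'E'
from h import *
s=sense(); rot=R.from_euler('xyz',s['ee_rot'],degrees=True).as_matrix()
M=np.array([.6,-.267,.212]); print('mouth in tool',(rot.T@(M-s['tcp_pos'])).round(4)); 
snap('wrist','p2.png'); find('wrist','can')
E
```

```text
time: 10.93
tcp_pos: [0.6182, -0.2752, 0.1842]
ee_rot: [-179.6, 34.9, 154.5]
contact_force: [1.1, 1.1, 0.7]
gripper_width: 0.0002
grasp_force: 0.0
mouth in tool [ 0.0004 -0.0007 -0.0342]
wrist can 0.56 [ 0.608 -0.268  0.176] [260. 229.]
```

View pics/p2.png

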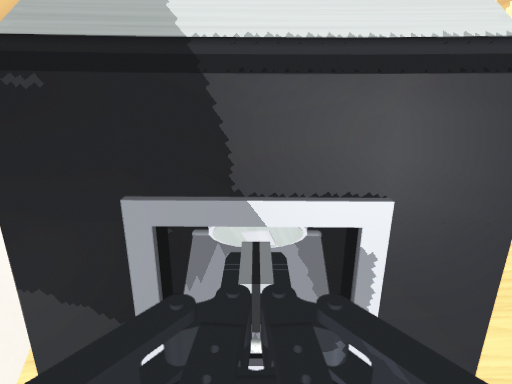

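```bash
python3 -m creep '[0,0,0,0.014,0,0,0, 0,0,0,0.014,0,0,0, 0,0,0,0.014,0,0,0, 0,0,0,0,0,0,0, 0,0,0,0,0,0,0, 0,0,0,0,0,0,0, 0,0,0,0,0,0,0, 0,0,0,0,0,0,0]'
python3 - <<'E'
from h import *
s=sense(); rot=R.from_euler('xyz',s['ee_rot'],degrees=True).as_matrix()
M=np.array([.6,-.267,.212]); print('mouth in tool',(rot.T@(M-s['tcp_pos'])).round(4)); 
g=snap('wrist','p3.png'); find('wrist','can'); find('wrist','mouth')
o=cv2.imread('pics/p2.png'); print('mean rim patch', g[228:242,215:240].mean((0,1)), o[228:242,215:240].mean((0,1)))
E
```

```text
time: 11.7
tcp_pos: [0.6241, -0.2781, 0.1739]
ee_rot: [-179.6, 34.9, 154.6]
contact_force: [-1.8, 0.8, -1.9]
gripper_width: 0.0002
grasp_force: 1.3
mouth in tool [-0.     -0.0007 -0.0465]
wrist mouth 0.56 [ 0.559 -0.244  0.174] [266. 158.]
mean rim patch [162.44571429 165.83142857 174.56      ] [211.08       213.42285714 204.94571429]
```

```bash
python3 -m creep '[0,0,0,-0.03,0,0,0, 0,0,0,-0.06,0,0,0, 0,0,0,-0.1,0,0,0, 0,0,0,-0.1,0,0,0, 0,0,0,-0.1,0,0,0, 0,0,0,-0.1,0,0,0, 0,0,0,0,0,0,0, 0,0,0,0,0,0,0]'
python3 - <<'E'
from h import *
g=snap('wrist','q.png'); find('wrist','can'); find('wrist','flap'); snap('scene','q_s.png'); find('scene','can'); find('scene','flap')
a=cv2.imread('pics/a.png').astype(int); b=cv2.imread('pics/q_s.png').astype(int)
print('scene bin diff',abs(a-b)[58:106,200:240].mean(), 'rack',abs(a-b)[140:330,165:265].mean())
y=np.radians(-25.6); Y=np.array([-np.sin(y),np.cos(y),0]); d=np.array([.574*np.cos(y),.574*np.sin(y),-.819]); X=np.cross(Y,d); M=np.array([.6,-.267,.212])
gg=cv2.cvtColor(g,cv2.COLOR_RGB2GRAY)
for b_ in (-.025,0,.025): print('across slope',b_,[int(gg[tuple(proj('wrist',M+d*(.0 if abs(t)>.033 else .009)+X*t+Y*b_).round().astype(int)[::-1])]) for t in np.arange(-.05,.051,.005)])
E
```

```text
time: 12.52
tcp_pos: [0.55, -0.2418, 0.3012]
ee_rot: [-179.6, 35.6, 154.6]
contact_force: [-0.7, 0.1, -0.0]
gripper_width: 0.0
grasp_force: 0.0
wrist can 0.74 [ 0.575 -0.254  0.182] [257. 136.]
wrist flap 0.87 [ 0.601 -0.266  0.203] [257. 182.]
scene can 0.77 [0.365 0.399 0.125] [350. 280.]
scene can 0.56 [0.393 0.321 0.122] [331. 254.]
scene flap 0.87 [ 0.605 -0.265  0.204] [219.  83.]
scene bin diff 5.6618055555555555 rack 2.312877192982456
across slope -0.025 [41, 41, 41, 42, 192, 76, 248, 192, 193, 193, 193, 194, 194, 194, 119, 119, 120, 119, 110, 119, 153]
across slope 0 [24, 24, 42, 45, 194, 77, 248, 196, 196, 195, 196, 196, 197, 198, 198, 198, 199, 200, 161, 119, 107]
across slope 0.025 [44, 44, 45, 46, 197, 70, 248, 198, 199, 199, 201, 201, 201, 201, 203, 203, 204, 204, 167, 205, 123]
```

Run:
```python
from h import *
y=np.radians(-25.6); Y=np.array([-np.sin(y),np.cos(y),0]); d=np.array([.574*np.cos(y),.574*np.sin(y),-.819]); X=np.cross(Y,d); M=np.array([.6,-.267,.212])
g=cv2.imread('pics/q.png',0).astype(int)
for b in(-.015,0.02):
    c0=proj('wrist',M+Y*b)
    c=int(round(c0[0])); print('col',c,[(r,g[r,c]) for r in range(125,245) if abs(g[r+1,c]-g[r-1,c])>30])
for n,t in(('bezel lower out',.042),('lower in',.032),('up in',-.032),('up out',-.042)): print(n,proj('wrist',M+X*t).round(1))
h=M-X*.032+d*.009
for a in(0,.1,.2,.4): print('flap edge at',a,proj('wrist',h+.062*(X*np.cos(a)+d*np.sin(a))).round(1))
sa=cv2.imread('pics/a.png',0)[60:104,200:238].astype(int); sb=cv2.imread('pics/q_s.png',0)[60:104,200:238].astype(int)
print(abs(sa-sb).max(1)); print(sense()['time'])
```

```text
col 236 [(127, np.int64(62)), (128, np.int64(135)), (129, np.int64(197)), (130, np.int64(181)), (131, np.int64(119)), (166, np.int64(143)), (167, np.int64(195)), (211, np.int64(212)), (212, np.int64(238)), (215, np.int64(244)), (216, np.int64(84)), (218, np.int64(76)), (219, np.int64(124)), (220, np.int64(192)), (229, np.int64(185)), (230, np.int64(143)), (231, np.int64(42))]
col 281 [(127, np.int64(56)), (128, np.int64(121)), (129, np.int64(203)), (141, np.int64(195)), (143, np.int64(187)), (211, np.int64(199)), (212, np.int64(233)), (214, np.int64(245)), (215, np.int64(177)), (216, np.int64(121)), (217, np.int64(32)), (218, np.int64(69)), (219, np.int64(107)), (220, np.int64(196)), (230, np.int64(180)), (231, np.int64(45))]
bezel lower out [255.  138.9]
lower in [255.  152.4]
up in [254.8 230.7]
up out [254.8 241.9]
flap edge at 0 [255.1 152.5]
flap edge at 0.1 [255.1 151.3]
flap edge at 0.2 [255.2 150.9]
flap edge at 0.4 [255.3 152.3]
[ 69  79  94 102 103 100  91  68  39  15   8   9  11  22  29  31  32  32
  32  33  35  34  34  34  35  33  32  30  23  11   4   4   3   3   3   3
   4   2   2   4   3   2   4   3]
12.8167
```

```bash
python3 -m creep '[0,0,0,-0.1,0,0,0, 0,0,0,-0.1,0,0,0, 0,0,0,-0.1,0,0,0, 0,0.1,0,0,0,0,0, 0,0.1,0,0,0,0,0, 0,0.05,0,0,0,0,0, 0,0,0,0,0,0,0, 0,0,0,0,0,0,0]'
python3 -m creep '[0,0,0.1,0,0,0,0, 0,0,0.1,0,0,0,0, 0,0,0.1,0,0,0,0, 0,0,0.1,0,0,0,0, 0,0,0.1,0,0,0,0, 0,0,0.1,0,0,0,0, 0,0,0,0,0,0,0, 0,0,0,0,0,0,0]'
python3 - <<'E'
from h import *
for n,o,(r0,r1,c0,c1) in(('scene','a',(40,140,150,250)),('side','b',(225,350,285,415))):
    snap(n,'z_%s.png'%n); A=cv2.imread('pics/%s.png'%o,0).astype(int); B=cv2.imread('pics/z_%s.png'%n,0).astype(int)
    D=abs(A-B)[r0:r1,c0:c1]; ys,xs=np.where(D>15); print(n,D.mean().round(2),D.max(),len(ys),(ys.min()+r0,ys.max()+r0,xs.min()+c0,xs.max()+c0) if len(ys) else '')
    sh,_=cv2.phaseCorrelate(A[r0:r1,c0:c1].astype(float),B[r0:r1,c0:c1].astype(float)); print('shift',sh)
    find(n,'can'); find(n,'pitcher')
E
```

```text
time: 13.48
tcp_pos: [0.4472, -0.1922, 0.3251]
ee_rot: [-179.6, 35.0, 154.5]
contact_force: [-0.6, 0.1, 0.5]
gripper_width: -0.0005
grasp_force: 0.0
time: 14.15
tcp_pos: [0.5268, -0.0283, 0.3251]
ee_rot: [-179.6, 35.0, 154.8]
contact_force: [-0.4, -0.2, 0.2]
gripper_width: 0.0
grasp_force: 0.0
scene 4.12 41 492 (np.int64(102), np.int64(139), np.int64(232), np.int64(249))
shift (-0.07788637700937784, 0.05450688288419059)
scene can 0.93 [0.392 0.319 0.125] [331. 253.]
scene can 0.61 [0.57  0.552 0.135] [287. 357.]
scene can 0.61 [0.367 0.399 0.124] [349. 280.]
scene can 0.23 [ 0.604 -0.268  0.204] [219.  83.]
scene pitcher 0.82 [0.521 0.138 0.181] [271. 193.]
side 1.71 76 139 (np.int64(300), np.int64(348), np.int64(285), np.int64(289))
shift (0.48965471081174883, 0.5122991497800768)
side can 0.91 [0.347 0.373 0.095] [171. 174.]
side can 0.71 [0.561 0.534 0.067] [220. 150.]
side can 0.69 [0.379 0.289 0.088] [185. 188.]
side pitcher 0.92 [0.507 0.086 0.192] [239. 190.]
```

```bash
python3 -c "from bench import *; print(close_job())"
```

```text
the job is handed in; nothing more can be done
None
```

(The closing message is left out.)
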